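Hook the labelling carriage onto its post

TASK

Free the label station for the next batch of jars: lift the parking plate straight up off its two dowels, keeping it level, and set it down gently, flat on the middle of the cork mat. Then press the carriage's sprung knob so that its hook comes out, slide the carriage along until the hook has passed under the post, and let the knob go so that the hook pulls up and holds the post. Leave the jars, the bottle and the loose label roll where they stand.

Things in the scene. Friction and masses are not known exactly. Their poses are not given: they have to be found in the camera images.
- station: Label station: fixed grey deck 240 x 310 x 20 mm (x,y,z), facing the robot. Origin: on its underside, 105 mm from its near edge, mid-width; x points away from the robot, y left, z up. The back plate's working face starts at x = 0, z = 20 mm, looks away from the robot and up, and rises 118 mm leaning 30 deg from vertical towards the robot. Uprights 20 x 10 mm at x = -37, y = -145 and +145 mm carry the bar.
- bar_mid (a point): Middle of the fixed round bar (diameter 14, along station y) on the two uprights, at station x = -37, z = 264 mm; a paper roll of diameter 68 hangs outside each upright. It passes 80 mm above and 30 mm beyond the knob, so the knob must be taken from under it with the tool leaning about 30 deg, gripper body back towards the robot.
- post: Fixed steel post on the sloping face, diameter 10, 46 mm long, its last 5 mm a head of diameter 16. Origin: centre of its foot on the face, at station x = -22, y = +40, z = 59 mm. Its x axis runs along the post (square off the face: away from the robot and up), z up the slope, y as the station's.
- carriage (a joint): How far the carriage (barrel of diameter 20 in a dark block 40 mm wide) has slid towards the post along station +y, in m: 0 to 0.130. Barrel and hook shank are at station y = -0.075 + value. It stays where left (friction 2 N). The shank touches the post's side at 0.1065; the post is in the hook's mouth from 0.098 to 0.106, best 0.102.
- plunger (a joint): How far the knob is pressed down the barrel, in m: 0 released (hook drawn up), 0.024 fully pressed. Spring: 5 N at 0, 10 N at 0.012, 14 N at 0.024; it springs back when let go. The hook passes below the post from 0.017 on: press 0.020 or more while sliding. Holding the post it rests near 0.012; 0 means missed, 0.016 that only the lip rests on the post.
- knob (a point): Centre of the black round knob, diameter 26, 30 mm long, on a stem above the barrel. z points up out of the knob along the barrel, leaning 30 deg from vertical towards the robot; press along -z (down and away from the robot). y is the sliding direction (+y to the post), x square off the slope. Released, the barrel's top (diameter 20) is 45 mm below this point. Station x = -67, z = 184 mm when released.
- hook: Steel hook below the barrel, moving with knob and carriage, same axes as the knob. Origin: where shank and toe meet, 127 mm below the knob's centre along the barrel. Shank diameter 7; toe 8 mm thick, 26 mm long towards +y, ending in a lip that rises 8 mm above the toe's centre line. Released, the toe is level with the post and hits its side; when caught it lies 9 mm down the slope from the post's axis.
- plate: Parking plate, loose, 0.3 to 0.56 kg aluminium, 100 x 110 x 10 mm (x,y,z), two tight holes of diameter 11 at y = -40 and +40 mm. Origin: centre of its underside, z up. It sits level on the deck over the dowels. A stop block 20 mm wide, top 81 mm above the underside, stands on its near edge (x -88 to -32 mm) and bars the hook's way to the post.
- dowels (a point): Point on the deck midway between the two fixed upright dowels, which stand 40 mm to either side of it along y (diameter 10, 30 mm tall). The plate's underside must rise 30 mm above this point to leave them. Axes as the station's.
- plate_handle (a point): Point on the parking plate's upright handle, 60 mm above the plate's underside. The handle, in the plate's middle, is a flat bar 36 mm along x and 16 mm thick along y, top 90 mm above the underside. Pinch it across the 16 mm (closing along y). Axes as the plate's.
- mat_top (a point): Centre of the upper face of the square cork mat, 170 x 170 x 4 mm, fixed on the table beside the station. x and y along its edges.
- water: Bystander: clear water bottle with a cap, diameter 64, 200 mm tall, standing. Origin: centre of its foot.
- labelroll: Bystander: roll of labels lying flat, diameter 90, 40 mm high. Origin: centre of its underside.
- jar0: Bystander: brown glass jar with black cap and paper label, diameter 60, 66 mm tall, standing. Origin: centre of its foot.
- jar1: Bystander: brown glass jar with black cap and paper label, diameter 60, 66 mm tall, standing. Origin: centre of its foot.
- jar2: Bystander: brown glass jar with black cap and paper label, diameter 60, 66 mm tall, standing. Origin: centre of its foot.
- jar3: Bystander: brown glass jar with black cap and paper label, diameter 60, 66 mm tall, standing. Origin: centre of its foot.
- jar4: Bystander: brown glass jar with black cap and paper label, diameter 60, 66 mm tall, standing. Origin: centre of its foot.

How it is judged:
By the outcome, as a careful person would: the job done as asked, in the order asked, and still so for the second after the job is handed in, with the robot touching nothing.
It also fails if it takes over 72 s, if anything falls off the work surface, if the arm or the gripper's body presses on something with over 40 N, if the wrist force passes 120 N, or if a joint passes its speed limit or range.

ROBOT

A 7-joint arm with a two-finger parallel gripper is mounted at the origin on the work surface. World frame = base frame: x ahead of the robot, y to its left, z up, the work surface at z = 0. Lengths are in m, angles in degrees, forces in N, time in s.
With the tool pointing down it reaches from about 0.425 to 0.875 m from the base axis. Payload 4.7 kg.
Tool frame: the origin (TCP) lies midway between the tips of the shut fingers; the grasp point (between the pads) lies 19 mm behind it; z points along the fingers, y is the line along which they close (so a half turn about z gives the same grasp; the last joint's range is limited). The gripper opens to 87 mm and grips with 3 to 60 N. Pads are 19 mm wide; open, the fingers measure 117 mm over their backs; the gripper's body (75 mm by 190 mm) begins 51 mm behind the grasp point.
Start: joints at [-75.625, 18.392, -4.016, 83.108, 1.295, 78.541, -3.26], TCP at [0.153, 0.632, 0.223] pointing down, gripper open.
Joint ranges: [-163.93, 163.93], [-17.29, 119.83], [-79.2, 71.16], [3.27, 140.29], [-89.18, 269.18], [5.43, 117.66], [-154.24, 154.24]. Speed limits (degrees/s): [147.25, 147.25, 180, 180, 180, 180, 180].

INTERFACE

Orientations are given as [roll, pitch, yaw] about the fixed x, y, z axes, in that order (R = Rz(yaw) Ry(pitch) Rx(roll)).
In Python, from cell import env, viewer, boxes_of, masks_of gives the robot as it stands. The module is installed in compiled form; this text tells all that it offers.
- The arm moves only by the tool apply_moves, never from a script. Its argument "moves" is a list of rows, each a list of 7 numbers: the shift along the tool's x, y, z scaled (see below), then the turn, a rotation vector about the tool's x, y, z scaled (see below), then the opening, from 0 (shut) to 1 (fully open). A call has 1 to 20 rows; each row is the pose to reach, as a shift and turn from the pose commanded when the call began, along the tool's axes at that moment; what a row does not reach only later rows make up. The controller multiplies each number of a shift by 0.2 m and each number of a turn by 1.5 rad. A row lasts 1/10 s, in which the tool goes at most 50 mm and 8.59 degrees, less where a joint would pass 70% of its speed; a pose out of reach is approached as far as the arm can. A call with a number of a shift or a turn outside -1 to 1 is refused whole. A call with a gripper value outside its range is refused whole. The fingers move at their own pace and stop on an object; "grip_force" is the grip in N (left out, the last holds). Time passes only in rows, so rows that repeat a pose let the fingers close. It gives the time, the measured TCP pose, the force, the opening and the grip force at its end, in the units of the state.
- env.get_obs(): the state, without advancing time (a new reading comes with each control period).
- viewer.read_camera(name): name is "side" or "top" or "wrist"; returns the picture (400x640x3 uint8, red, green, blue); there is no depth.
- viewer.get_calibration(name): a dict with "fov_y" (degrees; the focal length in pixels is half the picture's height over the tangent of half this angle, whatever the lens; pixels are square), "cx", "cy" (the principal point, pixels), "k1" (the pictures are not rectified: a ray, as slopes to the right and down, at radius r is drawn at 1 + k1 r^2 times it, then the intrinsics apply), "position" and "orientation" of the camera in the world. Camera axes: x right, y up, looking along -z (the intrinsics and any distortion apply to the point x, -y, -z); pixel columns grow to the right and rows downward; lengths in m; the calibration is good to about 2 mm. A picture is of the moment at which its call begins: read the wrist's pose just before it. get_calibration takes no time and is no camera call; for the wrist camera it gives the pose at the moment of the call.
- env.sign_off(): hands the job in; it is judged then, once.
Trained networks look in the newest picture that a camera, given by its name, has taken for a name from the list of things; names that differ only in an ending like _2 or _b are one class to them, and where a whole thing is asked for, a point or a joint stands for the part that bears it (a point fixed in the world has none). Each returns a list of dicts, best first, with "conf" (0 to 1); they miss things now and then, are a little off and sometimes report something else, mostly with a low value. They report only what shows in the picture. A call takes as long as a camera call.
- boxes_of(camera, target): "location" ([column, row] in pixels, amid what is visible of it).
- masks_of(camera, target): "pixels" (400x640 bool, what is visible of it) and "location" ([column, row] in pixels, amid what is visible of it).
The state is a dict: "time_s": time; "qpos": joint angles; "joint_velocities": joint speeds; "effort": joint torques, N m; "tool_pos": TCP position; "tool_rot": TCP orientation; "force": force on the tool from outside, world axes, zero at the start; "wrist_torque": the same for the moment, N m; "grip_width": finger opening in m; "grasp_force": force on a finger pad.
Only numpy, scipy, OpenCV 4.12 (cv2) and the standard library are available. Lean on these libraries where they do the work, as an engineer would, in place of code of your own. Each camera call takes 0.05 s, during which the arm holds its last target. There are 200 camera calls.

## Working session

There is one attempt and no reset: what is moved stays moved. The work goes in short steps, Python scripts to look and compute and a tool call to move; the robot and the scene stay as the last step left them, time stands still between calls to the robot, and variables do not carry over. Pictures are saved under pics/ and viewed, at most 10 in all, crops included, and the job is handed in when it is done.

Besides the shell and the picture viewer there is one more tool, called after ">>>" by a JSON object that holds its "op" and its "data", one argument or row to a line. apply_moves: Moves the arm, as the interface text tells. Shifts and turns lie within -1 to 1; 1 stands for 0.2 m of shift or 1.5 rad of turn. Its arguments: {"type":"object","properties":{"moves":{"type":"array","items":{"type":"array","items":{"type":"number","minimum":-1,"maximum":1}}},"grip_force":{"type":"number"}},"required":["moves"]}

```bash
mkdir -p pics
cat > h.py <<'E'
import numpy as np, cv2
from scipy.spatial.transform import Rotation as R
from cell import env, viewer, boxes_of, masks_of
def cal(n):
    c=viewer.get_calibration(n); return c
def rotm(o):
    o=np.array(o,float)
    return o if o.shape==(3,3) else (R.from_euler('xyz',o,degrees=True).as_matrix() if o.size==3 else R.from_quat(o).as_matrix())
def ray(c,px):
    f=200/np.tan(np.radians(c['fov_y']/2)); K=np.array([[f,0,c['cx']],[0,f,c['cy']],[0,0,1.]])
    u=cv2.undistortPoints(np.array([[px]],float),K,np.array([c['k1'],0,0,0,0.]))[0,0]
    d=rotm(c['orientation'])@np.array([u[0],-u[1],-1]); return np.array(c['position']),d/np.linalg.norm(d)
def onz(c,px,z):
    p,d=ray(c,px); return p+d*(z-p[2])/d[2]
def proj(c,P):
    f=200/np.tan(np.radians(c['fov_y']/2))
    q=(np.atleast_2d(P)-np.array(c['position']))@rotm(c['orientation'])
    s=np.c_[q[:,0],-q[:,1]]/-q[:,2:3]; s=s*(1+c['k1']*(s**2).sum(1,keepdims=True))
    return s*f+[c['cx'],c['cy']]
def tri(rs):
    A=0;b=0
    for p,d in rs:
        M=np.eye(3)-np.outer(d,d);A=A+M;b=b+M@p
    return np.linalg.solve(A,b)
def moves(Pw,Rw=None):
    o=env.get_obs(); Rt=rotm(o['tool_rot']); s=Rt.T@(np.array(Pw)-o['tool_pos'])/0.2
    t=np.zeros(3) if Rw is None else R.from_matrix(Rt.T@Rw).as_rotvec()/1.5
    return s.round(4),t.round(4)
E
python3 - <<'E'
from h import *
np.set_printoptions(precision=4,suppress=True)
o=env.get_obs();print({k:o[k] for k in('time_s','tool_pos','tool_rot','grip_width','force')})
for n in('top','side'):
    im=viewer.read_camera(n);cv2.imwrite(f'pics/{n}0.png',im[...,::-1]);print(n,cal(n))
    for t in('station','bar_mid','post','carriage','plunger','knob','hook','plate','plate_handle','dowels','mat_top','water','labelroll','jar0'):
        print(t,[(np.round(b['location']).tolist(),round(b['conf'],2)) for b in boxes_of(n,t)[:5]])
E
```

```text
{'time_s': 0.0, 'tool_pos': array([0.1524, 0.6313, 0.2215]), 'tool_rot': array([-179.8897,    0.0047,  166.4343]), 'grip_width': 0.0873237752857574, 'force': array([-0.4219,  0.0651, -0.1334])}
top {'fov_y': 54.8816177611772, 'cx': 319.88781994365786, 'cy': 201.38037041822628, 'k1': -0.08888556090566387, 'position': array([ 0.4137, -0.0162,  1.4985]), 'orientation': array([  6.7653,  -0.3778, -89.3586])}
station [([284.0, 203.0], 0.88)]
bar_mid [([283.0, 201.0], 0.96)]
post [([366.0, 172.0], 0.34)]
carriage [([286.0, 202.0], 0.45)]
plunger [([397.0, 178.0], 0.71)]
knob [([302.0, 209.0], 0.41), ([372.0, 210.0], 0.26)]
hook [([280.0, 180.0], 0.44)]
plate [([282.0, 180.0], 0.85)]
plate_handle [([282.0, 183.0], 0.76)]
dowels [([286.0, 201.0], 0.77)]
mat_top [([371.0, 210.0], 0.61)]
water [([190.0, 183.0], 0.9)]
labelroll [([440.0, 210.0], 0.63)]
jar0 [([276.0, 246.0], 0.68), ([380.0, 247.0], 0.61), ([306.0, 236.0], 0.56), ([365.0, 173.0], 0.51), ([396.0, 176.0], 0.47)]
side {'fov_y': 42.41916039972493, 'cx': 327.98044703406305, 'cy': 209.72709493905856, 'k1': -0.10683992664149035, 'position': array([-0.1711, -1.1325,  1.0493]), 'orientation': array([ 56.5006,   0.2065, -32.3223])}
station [([327.0, 217.0], 0.69), ([339.0, 206.0], 0.37)]
bar_mid [([339.0, 302.0], 0.62), ([322.0, 219.0], 0.56)]
post []
carriage [([328.0, 210.0], 0.55)]
plunger [([325.0, 197.0], 0.47)]
knob [([322.0, 199.0], 0.43)]
hook []
plate [([338.0, 209.0], 0.79)]
plate_handle [([341.0, 208.0], 0.92)]
dowels [([322.0, 218.0], 0.73), ([406.0, 261.0], 0.47)]
mat_top [([370.0, 288.0], 0.87)]
water [([294.0, 170.0], 0.83)]
labelroll [([431.0, 323.0], 0.5), ([325.0, 217.0], 0.39)]
jar0 [([304.0, 251.0], 0.84), ([340.0, 303.0], 0.74), ([276.0, 232.0], 0.73), ([410.0, 260.0], 0.7), ([426.0, 280.0], 0.58)]
```

Run:
```python
import cv2
a=cv2.imread('pics/top0.png')[110:290,160:480];b=cv2.imread('pics/side0.png')[120:360,220:480]
cv2.imwrite('pics/a.png',cv2.resize(a,None,fx=2.5,fy=2.5,interpolation=cv2.INTER_CUBIC));cv2.imwrite('pics/b.png',cv2.resize(b,None,fx=2.5,fy=2.5,interpolation=cv2.INTER_CUBIC))
```

```text
(no output)
```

View pics/a.png

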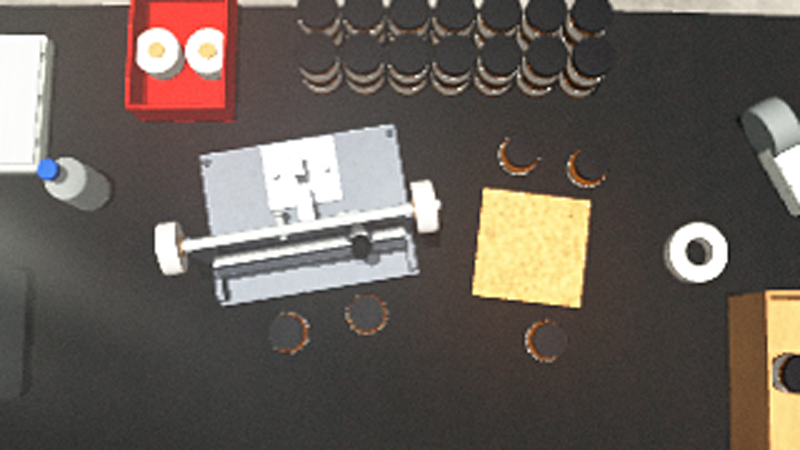

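View pics/b.png

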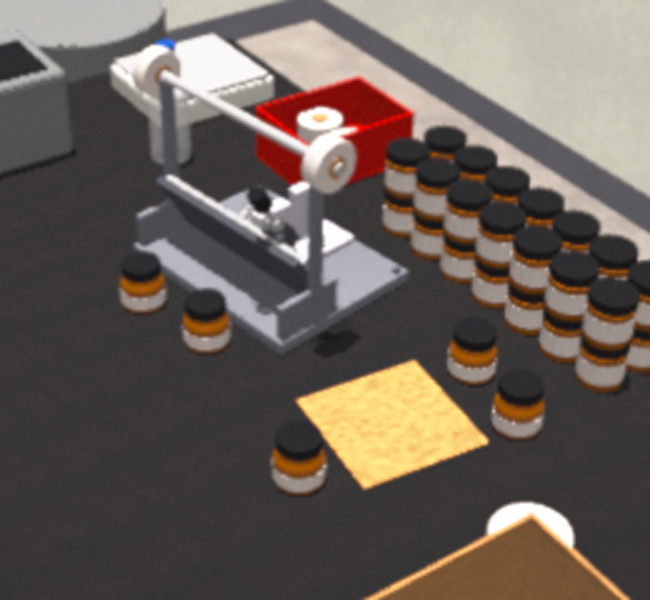

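The top picture shows the deck corners (crop) at (200,155), (395,125), (418,275) and (225,305). The plate is at about (302,172), the knob at (360,243), and the mat corners are at (484,188), (591,200), (581,307) and (473,295). The carriage sits on the right (the −y side), and jars stand around the mat.

Run:
```python
from h import *
np.set_printoptions(precision=4,suppress=True)
c=cal('top');f=lambda p:np.array(p)/2.5+[160,110]
D=np.array([onz(c,f(p),.02) for p in((200,155),(395,125),(418,275),(225,305))])
L=np.array([[.135,.155],[.135,-.155],[-.105,-.155],[-.105,.155]])
def fit(L,P):
    a=L-L.mean(0);b=P-P.mean(0);th=np.arctan2((a[:,0]*b[:,1]-a[:,1]*b[:,0]).sum(),(a*b).sum())
    r=np.array([[np.cos(th),-np.sin(th)],[np.sin(th),np.cos(th)]]);t=P.mean(0)-r@L.mean(0);return th,r,t,(L@r.T+t-P)
th,r,t,e=fit(L,D[:,:2]);print('station',t,np.degrees(th),e)
M=np.array([onz(c,f(p),.004) for p in((484,188),(591,200),(581,307),(473,295))]);m=.085
th2,r2,t2,e2=fit(np.array([[m,m],[m,-m],[-m,-m],[-m,m]]),M[:,:2]);print('mat',t2,np.degrees(th2),e2)
W=lambda x,y,z:np.r_[r@[x,y]+t,z]
for y in np.arange(-.08,-.02,.01): print(y,proj(c,W(-.067,y,.184)),proj(cal('side'),W(-.067,y,.184)))
print('knob seen',f((360,243)), np.array([260,200])/2.5+[220,120])
# plate handle top: triangulate using masks
for n in('top','side'):
    for k in ('plate','plate_handle'):
        q=masks_of(n,k)[0];print(n,k,q['location'],q['pixels'].sum(),q['conf'])
ra=[ray(cal(n),masks_of(n,'plate_handle')[0]['location']) for n in('top','side')]
P=tri(ra);print('handle',P,'station',r.T@(P[:2]-t))
for w,p in (('jarF1',(500+20,152)),('jarF2',(585,165)),('jarN',(548,340)),('j3',(368,312)),('j4',(290,330))): print(w,onz(c,f(p),.066))
```

```text
station [0.5949 0.1137] 9.830339477181479 [[ 0.0002 -0.0004]
 [ 0.002  -0.0012]
 [ 0.0005 -0.004 ]
 [-0.0027  0.0056]]
mat [ 0.5641 -0.2318] -5.793407997301098 [[ 0.0005  0.0001]
 [ 0.0002  0.0001]
 [-0.0005 -0.0004]
 [-0.0003  0.0003]]
-0.08 [[306.2134 209.0933]] [[324.1673 200.7207]]
-0.07 [[303.3318 209.5547]] [[322.0426 199.4574]]
-0.06000000000000001 [[300.4496 210.0161]] [[319.9343 198.2039]]
-0.05000000000000002 [[297.567  210.4776]] [[317.8421 196.96  ]]
-0.04000000000000002 [[294.684  210.9391]] [[315.7659 195.7256]]
-0.030000000000000027 [[291.8006 211.4006]] [[313.7057 194.5008]]
knob seen [304.  207.2] [324. 200.]
top plate [282.0, 176.0] 705 0.78
top plate_handle [283.6, 179.3] 726 0.84
side plate [339.4, 208.6] 321 0.95
side plate_handle [338.4, 209.3] 264 0.73
handle [0.6636 0.117  0.0573] station [ 0.0682 -0.0085]
jarF1 [ 0.7027 -0.2048  0.066 ]
jarF2 [ 0.6841 -0.3038  0.066 ]
jarN [ 0.4197 -0.2457  0.066 ]
j3 [0.4584 0.0219 0.066 ]
j4 [0.4303 0.1371 0.066 ]
```

>>> {"op": "apply_moves", "data": {
  "moves": [
    [-0.2, -0.12, -0.25, 0, 0, 0, 1],
    [-0.4, -0.24, -0.5, 0, 0, 0, 1],
    [-0.6, -0.36, -0.75, 0, 0, 0, 1],
    [-0.8, -0.48, -1, 0, 0, 0, 1],
    [-1, -0.6, -1, 0, 0, 0, 1]
  ]
}}

```text
time_s: 2.3
tool_pos: [0.2808, 0.5057, 0.3962]
tool_rot: [179.8, -0.0, 166.6]
force: [1.0, 1.7, 0.2]
grip_width: 0.0871
grasp_force: 0.0
```

>>> {"op": "apply_moves", "data": {
  "moves": [
    [-0.2, -0.12, 0, 0, 0, 0, 1],
    [-0.4, -0.24, 0, 0, 0, 0, 1],
    [-0.6, -0.36, 0, 0, 0, 0, 1],
    [-0.8, -0.48, 0, 0, 0, 0, 1],
    [-1, -0.6, 0, 0, 0, 0, 1],
    [-1, -0.6, 0, 0, 0, 0, 1]
  ]
}}

```text
time_s: 2.9
tool_pos: [0.453, 0.3346, 0.3935]
tool_rot: [-179.9, 0.2, 165.7]
force: [0.4, -0.7, 0.7]
grip_width: 0.0869
grasp_force: 0.0
```

>>> {"op": "apply_moves", "data": {
  "moves": [
    [-0.2, -0.12, 0, 0, 0, -0.07, 1],
    [-0.4, -0.24, 0, 0, 0, -0.14, 1],
    [-0.6, -0.36, 0, 0, 0, -0.21, 1],
    [-0.8, -0.48, 0, 0, 0, -0.272, 1],
    [-1, -0.6, 0, 0, 0, -0.272, 1],
    [-1, -0.6, 0, 0, 0, -0.272, 1],
    [-1, -0.6, 0, 0, 0, -0.272, 1]
  ]
}}

```text
time_s: 3.6
tool_pos: [0.6139, 0.1776, 0.3925]
tool_rot: [-180.0, -0.1, -170.3]
force: [-0.5, 1.0, -0.4]
grip_width: 0.0871
grasp_force: 0.0
```

Run:
```python
from h import *
c=cal('wrist');im=viewer.read_camera('wrist');cv2.imwrite('pics/w1.png',im[...,::-1]);print(c)
for t in('plate_handle','dowels','plate','knob','post'): print(t,[(np.round(b['location']).tolist(),round(b['conf'],2)) for b in boxes_of('wrist',t)[:3]])
print(moves([.6636,.117,.39]))
```

```text
{'fov_y': 70.57493342130923, 'cx': 324.9980223640794, 'cy': 204.12228372482176, 'k1': -0.021774610243036462, 'position': array([0.54139146, 0.16440858, 0.5559417 ]), 'orientation': array([-1.55807953e+01, -1.83365744e-04,  9.96231005e+01])}
plate_handle [([294.0, 190.0], 0.97)]
dowels [([279.0, 141.0], 0.57)]
plate [([292.0, 188.0], 0.71)]
knob [([226.0, 112.0], 0.58)]
post [([316.0, 155.0], 0.53)]
(array([-0.1961, -0.3541,  0.0171]), array([0., 0., 0.]))
```

View pics/w1.png

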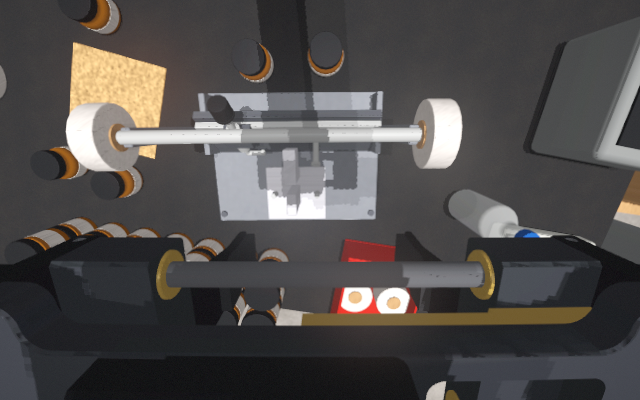

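>>> {"op": "apply_moves", "data": {
  "moves": [
    [-0.2, -0.25, 0, 0, 0, 0.1, 1],
    [-0.2, -0.35, 0, 0, 0, 0.2, 1],
    [-0.2, -0.35, 0, 0, 0, 0.3, 1],
    [-0.2, -0.35, 0, 0, 0, 0.4, 1],
    [-0.2, -0.35, 0, 0, 0, 0.5, 1],
    [-0.2, -0.35, 0, 0, 0, 0.6, 1],
    [-0.2, -0.35, 0, 0, 0, 0.7, 1],
    [-0.2, -0.35, 0, 0, 0, 0.8, 1],
    [-0.2, -0.35, 0, 0, 0, 0.9, 1],
    [-0.2, -0.35, 0, 0, 0, 1, 1]
  ]
}}

```text
time_s: 4.9
tool_pos: [0.6644, 0.1173, 0.3933]
tool_rot: [180.0, -0.0, 103.6]
force: [-0.5, 0.4, -0.4]
grip_width: 0.087
grasp_force: 0.0
```

>>> {"op": "apply_moves", "data": {
  "moves": [
    [0, 0, 0, 0, 0, 0.1, 1],
    [0, 0, 0, 0, 0, 0.2, 1],
    [0, 0, 0, 0, 0, 0.3, 1],
    [0, 0, 0, 0, 0, 0.4, 1],
    [0, 0, 0, 0, 0, 0.5, 1],
    [0, 0, 0, 0, 0, 0.6, 1],
    [0, 0, 0, 0, 0, 0.7, 1],
    [0, 0, 0, 0, 0, 0.8, 1],
    [0, 0, 0, 0, 0, 0.9, 1],
    [0, 0, 0, 0, 0, 1, 1],
    [0, 0, 0, 0, 0, 1, 1]
  ]
}}

```text
time_s: 6.0
tool_pos: [0.6645, 0.1172, 0.3932]
tool_rot: [-180.0, -0.0, 18.0]
force: [0.6, -0.8, -0.3]
grip_width: 0.087
grasp_force: 0.0
```

Run:
```python
from h import *
np.set_printoptions(precision=4,suppress=True)
o=env.get_obs();print(o['tool_pos'],o['tool_rot'],o['qpos'],o['time_s'])
c=cal('wrist');im=viewer.read_camera('wrist');cv2.imwrite('pics/w2.png',im[...,::-1]);np.save('w2.npy',c,allow_pickle=True);print(c['position'],c['orientation'])
q=masks_of('wrist','plate_handle')
for b in q[:2]: print(b['conf'],b['location'],b['pixels'].sum())
ys,xs=np.where(q[0]['pixels']);print(xs.min(),xs.max(),ys.min(),ys.max())
x0=int(np.mean(xs))-110;y0=int(np.mean(ys))-85;x0,y0=max(x0,0),max(y0,0);print(x0,y0)
cv2.imwrite('pics/w2c.png',cv2.resize(im[y0:y0+170,x0:x0+220,::-1],None,fx=3.5,fy=3.5,interpolation=cv2.INTER_CUBIC))
```

```text
[0.6645 0.1172 0.3932] [-179.9865   -0.0078   17.9745] [-43.1354  25.8733  49.7454  62.1294 -19.7728  99.8626 -71.945 ] 6.0
[0.7341 0.1389 0.5565] [-15.5023   0.0057 -72.0658]
0.67 [316.5, 164.1] 3540
288 352 128 217
208 78
```

View pics/w2c.png

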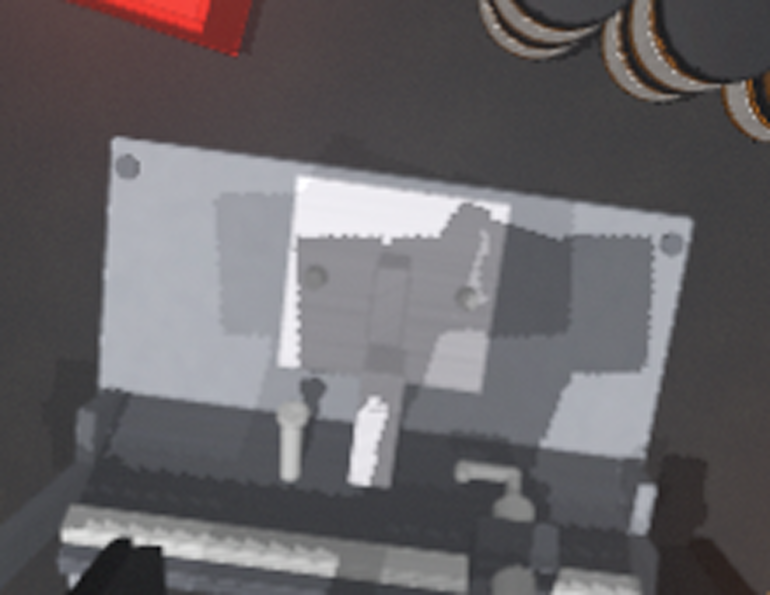

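The close view shows the dowel tops at crop (316,271) and (468,294), with the handle between them at x≈392. The deck's far corners are at (112,137) and (693,218), the post is at (290,410), and the hook is at right.

Run:
```python
from h import *
np.set_printoptions(precision=4,suppress=True)
c=np.load('w2.npy',allow_pickle=True).item();f=lambda p:np.array(p)/3.5+[208,78]
d=[onz(c,f(p),.05) for p in((316,270),(468,293))];print(d,(d[0]+d[1])/2,np.linalg.norm(d[0]-d[1]))
v=d[0]-d[1];print('yaw',np.degrees(np.arctan2(-v[0],v[1])))
e=[onz(c,f(p),.02) for p in((112,137),(693,218))];v=e[0]-e[1];print(e,np.linalg.norm(v),'yaw',np.degrees(np.arctan2(-v[0],v[1])))
g=[onz(c,f(p),.03) for p in((298,176),(510,208),(482,392),(278,366))];print(np.array(g),np.mean(g,0));v=g[0]-g[1];print(np.linalg.norm(v),np.degrees(np.arctan2(-v[0],v[1])))
h=[onz(c,f(p),.11) for p in((394,257),(391,345),(378,300),(408,300))];print(np.array(h))
th=np.radians(9.8);far=(e[0]+e[1])/2;st=far[:2]-.135*np.array([np.cos(th),np.sin(th)]);print('station',st)
```

```text
[array([0.6717, 0.1686, 0.05  ]), array([0.6844, 0.0915, 0.05  ])] [0.6781 0.1301 0.05  ] 0.07818489012479014
yaw 9.365860056040544
[array([0.7013, 0.2911, 0.02  ]), array([ 0.756 , -0.0122,  0.02  ])] 0.3082454267292471 yaw 10.233763559028898
[[0.7124 0.1923 0.03  ]
 [0.7309 0.0831 0.03  ]
 [0.6339 0.065  0.03  ]
 [0.6135 0.1747 0.03  ]] [0.6727 0.1288 0.03  ]
0.11078132198502627 9.57820686316839
[[0.6953 0.1337 0.11  ]
 [0.6571 0.1229 0.11  ]
 [0.6748 0.1347 0.11  ]
 [0.679  0.1218 0.11  ]]
station [0.5956 0.1165]
```

>>> {"op": "apply_moves", "data": {
  "moves": [
    [0.073, -0.038, 0.2, 0, 0, 0.05, 1],
    [0.073, -0.038, 0.4, 0, 0, 0.095, 1],
    [0.073, -0.038, 0.6, 0, 0, 0.095, 1],
    [0.073, -0.038, 0.8, 0, 0, 0.095, 1],
    [0.073, -0.038, 1, 0, 0, 0.095, 1],
    [0.073, -0.038, 1, 0, 0, 0.095, 1],
    [0.073, -0.038, 1, 0, 0, 0.095, 1]
  ]
}}

```text
time_s: 6.8
tool_pos: [0.6763, 0.1284, 0.1937]
tool_rot: [-180.0, 0.0, 9.9]
force: [0.1, 0.5, 0.4]
grip_width: 0.0867
grasp_force: 0.0
```

Run:
```python
from h import *
np.set_printoptions(precision=4,suppress=True)
o=env.get_obs();print(o['tool_pos'],o['tool_rot'],o['time_s'])
c=cal('wrist');im=viewer.read_camera('wrist')
print(proj(c,[[.676,.129,.11],[.6717,.1686,.05],[.6844,.0915,.05]]))
cv2.imwrite('pics/w3.png',im[...,::-1])
```

```text
[0.6763 0.1284 0.1937] [-179.9919    0.0144    9.8772] 6.8
[[323.4126 209.0645]
 [288.0357 191.5661]
 [358.1402 192.1446]]
```

View pics/w3.png

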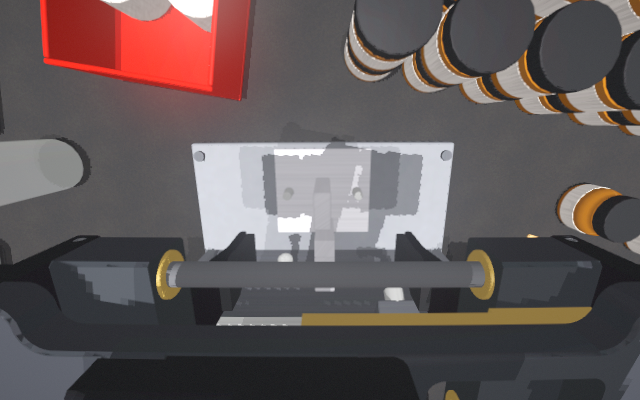

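The handle is centred at column 322 and the dowels at (288,192) and (357,194), all within 1–2 px of prediction; the deck edge is level. I'll descend and grip.

>>> {"op": "apply_moves", "data": {
  "moves": [
    [0, 0, 0.2, 0, 0, 0, 1],
    [0, 0, 0.4, 0, 0, 0, 1],
    [0, 0, 0.55, 0, 0, 0, 1],
    [0, 0, 0.665, 0, 0, 0, 1],
    [0, 0, 0.665, 0, 0, 0, 1],
    [0, 0, 0.665, 0, 0, 0, 1]
  ]
}}

```text
time_s: 7.45
tool_pos: [0.6782, 0.1281, 0.0628]
tool_rot: [-180.0, -0.2, 9.8]
force: [0.3, -0.3, 0.7]
grip_width: 0.0872
grasp_force: 0.0
```

>>> {"op": "apply_moves", "data": {
  "moves": [
    [0, 0, 0, 0, 0, 0, 0],
    [0, 0, 0, 0, 0, 0, 0],
    [0, 0, 0, 0, 0, 0, 0],
    [0, 0, 0, 0, 0, 0, 0],
    [0, 0, 0, 0, 0, 0, 0],
    [0, 0, 0, 0, 0, 0, 0],
    [0, 0, 0, 0, 0, 0, 0],
    [0, 0, 0, 0, 0, 0, 0]
  ],
  "grip_force": 10
}}

```text
time_s: 8.25
tool_pos: [0.6763, 0.1279, 0.06]
tool_rot: [-180.0, 0.0, 9.8]
force: [-0.1, 0.2, 0.8]
grip_width: 0.0307
grasp_force: 0.0
```

>>> {"op": "apply_moves", "data": {
  "moves": [
    [0, 0, 0, 0, 0, 0, 0],
    [0, 0, 0, 0, 0, 0, 0],
    [0, 0, 0, 0, 0, 0, 0],
    [0, 0, 0, 0, 0, 0, 0],
    [0, 0, 0, 0, 0, 0, 0]
  ]
}}

```text
time_s: 8.75
tool_pos: [0.676, 0.1308, 0.0602]
tool_rot: [-179.8, 0.0, 9.9]
force: [-1.1, 4.9, 1.9]
grip_width: 0.0159
grasp_force: 10.0
```

>>> {"op": "apply_moves", "data": {
  "moves": [
    [0, -0.01, 0, 0, 0, 0, 0],
    [0, -0.015, 0, 0, 0, 0, 0],
    [0, -0.015, 0, 0, 0, 0, 0],
    [0, -0.015, 0, 0, 0, 0, 0]
  ],
  "grip_force": 40
}}

```text
time_s: 9.15
tool_pos: [0.6759, 0.1309, 0.06]
tool_rot: [-180.0, -0.0, 9.8]
force: [0.3, 2.5, -0.4]
grip_width: 0.0154
grasp_force: 40.0
```

>>> {"op": "apply_moves", "data": {
  "moves": [
    [0, 0, -0.01, 0, 0, 0, 0],
    [0, 0, -0.025, 0, 0, 0, 0],
    [0, 0, -0.04, 0, 0, 0, 0],
    [0, 0, -0.055, 0, 0, 0, 0],
    [0, 0, -0.07, 0, 0, 0, 0],
    [0, 0, -0.07, 0, 0, 0, 0]
  ]
}}

```text
time_s: 9.75
tool_pos: [0.6758, 0.1309, 0.0747]
tool_rot: [-180.0, -0.0, 9.8]
force: [-0.1, 2.2, -4.6]
grip_width: 0.0158
grasp_force: 40.0
```

>>> {"op": "apply_moves", "data": {
  "moves": [
    [0, 0, -0.025, 0, 0, 0, 0],
    [0, 0, -0.05, 0, 0, 0, 0],
    [0, 0, -0.075, 0, 0, 0, 0],
    [0, 0, -0.1, 0, 0, 0, 0],
    [0, 0, -0.15, 0, 0, 0, 0],
    [0, 0, -0.25, 0, 0, 0, 0],
    [0, 0, -0.35, 0, 0, 0, 0],
    [0, 0, -0.45, 0, 0, 0, 0],
    [0.1, 0, -0.5, 0, 0, 0, 0],
    [0.2, 0, -0.5, 0, 0, 0, 0],
    [0.2, 0, -0.5, 0, 0, 0, 0]
  ]
}}

```text
time_s: 10.85
tool_pos: [0.7173, 0.1374, 0.1751]
tool_rot: [179.9, -0.2, 9.8]
force: [0.0, 0.2, -5.8]
grip_width: 0.0162
grasp_force: 40.0
```

Run:
```python
from h import *
o=env.get_obs();print(o['tool_pos'],o['tool_rot'],o['time_s'],o['force'])
print(moves([.5641,-.2318,.165]))
```

```text
[0.71733869 0.13740156 0.17507634] [ 1.79910450e+02 -1.52007151e-01  9.75853346e+00] 10.85 [ 0.04517155  0.22606523 -5.81941964]
(array([-1.0681,  1.6894,  0.0502]), array([0., 0., 0.]))
```

>>> {"op": "apply_moves", "data": {
  "moves": [
    [0, 0.1, 0, 0, 0, 0, 0],
    [0, 0.25, 0, 0, 0, 0, 0],
    [0, 0.45, 0, 0, 0, 0, 0],
    [0, 0.65, 0, 0, 0, 0, 0],
    [0, 0.85, 0, 0, 0, 0, 0],
    [0, 1, 0, 0, 0, 0, 0]
  ]
}}

```text
time_s: 11.45
tool_pos: [0.7478, -0.0652, 0.1745]
tool_rot: [179.8, 0.1, 9.5]
force: [0.2, -0.6, -4.1]
grip_width: 0.0159
grasp_force: 40.0
```

>>> {"op": "apply_moves", "data": {
  "moves": [
    [0, 0.2, 0, 0, 0, 0, 0],
    [0, 0.4, 0, 0, 0, 0, 0],
    [0, 0.6, 0, 0, 0, 0.03, 0],
    [-0.15, 0.69, 0, 0, 0, 0.06, 0],
    [-0.35, 0.69, 0, 0, 0, 0.1, 0],
    [-0.55, 0.69, 0, 0, 0, 0.14, 0],
    [-0.75, 0.69, 0, 0, 0, 0.18, 0],
    [-0.9, 0.69, 0, 0, 0, 0.18, 0],
    [-1, 0.69, 0, 0, 0, 0.18, 0],
    [-1, 0.69, 0, 0, 0, 0.18, 0],
    [-1, 0.69, 0, 0, 0, 0.18, 0]
  ]
}}

```text
time_s: 12.55
tool_pos: [0.5745, -0.2299, 0.1746]
tool_rot: [-179.9, -0.0, -5.8]
force: [1.5, 0.6, -4.9]
grip_width: 0.0157
grasp_force: 40.0
```

Run:
```python
from h import *
o=env.get_obs();print(o['tool_pos'],o['tool_rot'],o['time_s'],o['force'])
c=cal('wrist');im=viewer.read_camera('wrist')
cv2.imwrite('pics/w4.png',im[...,::-1])
d=np.radians(-5.8);r=np.array([[np.cos(d),-np.sin(d)],[np.sin(d),np.cos(d)]]);m=.085
for a,b in((m,m),(m,-m)):print(proj(c,np.r_[r@[a,b]+[.5641,-.2318],.004]))
print(moves([.5641,-.2318,.165],R.from_euler('xyz',[180,0,-5.8],degrees=True).as_matrix()))
```

```text
[ 0.57454951 -0.22992012  0.17460272] [-1.79927213e+02 -4.52303946e-02 -5.80620476e+00] 12.55 [ 1.52952057  0.5558958  -4.93211697]
[[252.61533495 124.73134226]]
[[401.57598329 124.62580499]]
(array([-0.0554,  0.0182,  0.0473]), array([-0.0006, -0.0006,  0.0009]))
```

View pics/w4.png

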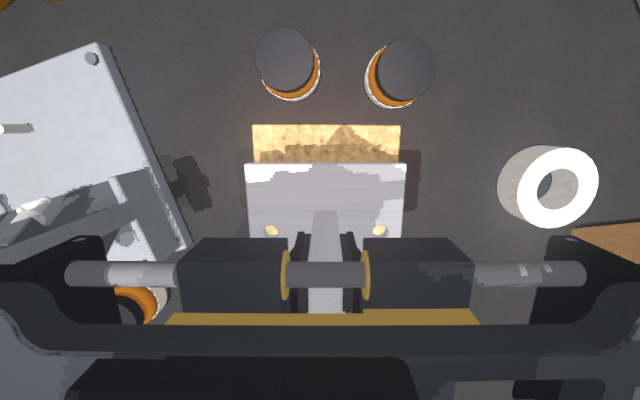

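The mat's far corners appear at (253,125) and (400,125), exactly as predicted; the plate hangs level above it. I'll lower it slowly.

>>> {"op": "apply_moves", "data": {
  "moves": [
    [-0.055, 0.018, 0.05, 0, 0, 0, 0],
    [-0.055, 0.018, 0.2, 0, 0, 0, 0],
    [-0.055, 0.018, 0.35, 0, 0, 0, 0],
    [-0.055, 0.018, 0.48, 0, 0, 0, 0],
    [-0.055, 0.018, 0.56, 0, 0, 0, 0],
    [-0.055, 0.018, 0.6, 0, 0, 0, 0],
    [-0.055, 0.018, 0.615, 0, 0, 0, 0],
    [-0.055, 0.018, 0.625, 0, 0, 0, 0],
    [-0.055, 0.018, 0.63, 0, 0, 0, 0],
    [-0.055, 0.018, 0.63, 0, 0, 0, 0]
  ]
}}

```text
time_s: 13.6
tool_pos: [0.5647, -0.232, 0.0489]
tool_rot: [-180.0, -0.1, -5.7]
force: [-0.1, 0.8, -6.1]
grip_width: 0.0156
grasp_force: 40.0
```

>>> {"op": "apply_moves", "data": {
  "moves": [
    [0, 0, 0.005, 0, 0, 0, 0],
    [0, 0, 0.01, 0, 0, 0, 0],
    [0, 0, 0.015, 0, 0, 0, 0],
    [0, 0, 0.02, 0, 0, 0, 0],
    [0, 0, 0.02, 0, 0, 0, 0]
  ]
}}

```text
time_s: 14.1
tool_pos: [0.5643, -0.2318, 0.0444]
tool_rot: [-180.0, -0.0, -5.7]
force: [-0.9, 1.4, -1.1]
grip_width: 0.0154
grasp_force: 40.0
```

>>> {"op": "apply_moves", "data": {
  "moves": [
    [0, 0, 0.003, 0, 0, 0, 0],
    [0, 0, 0.003, 0, 0, 0, 0]
  ],
  "grip_force": 5
}}

```text
time_s: 14.3
tool_pos: [0.5647, -0.2318, 0.0441]
tool_rot: [-180.0, -0.1, -5.7]
force: [0.2, 1.0, 1.0]
grip_width: 0.0159
grasp_force: 5.0
```

>>> {"op": "apply_moves", "data": {
  "moves": [
    [0, 0, 0, 0, 0, 0, 0.3],
    [0, 0, 0, 0, 0, 0, 0.6],
    [0, 0, 0, 0, 0, 0, 0.6],
    [0, 0, 0, 0, 0, 0, 0.6],
    [0, 0, 0, 0, 0, 0, 0.6]
  ]
}}

```text
time_s: 14.8
tool_pos: [0.5642, -0.2319, 0.0435]
tool_rot: [180.0, -0.0, -5.7]
force: [-0.6, 0.8, 0.4]
grip_width: 0.0474
grasp_force: 0.0
```

>>> {"op": "apply_moves", "data": {
  "moves": [
    [0, 0, -0.05, 0, 0, 0, 0.6],
    [0, 0, -0.2, 0, 0, 0, 0.6],
    [0, 0, -0.4, 0, 0, 0, 0.6],
    [0, 0, -0.6, 0, 0, 0, 0.6],
    [0, 0, -0.8, 0, 0, 0, 0.6],
    [0, 0, -1, 0, 0, 0, 0.6],
    [0, 0, -1, 0, 0, 0, 0.6]
  ]
}}

```text
time_s: 15.5
tool_pos: [0.5666, -0.234, 0.2501]
tool_rot: [179.9, -0.6, -5.7]
force: [0.9, -0.1, -0.5]
grip_width: 0.0526
grasp_force: 0.0
```

>>> {"op": "apply_moves", "data": {
  "moves": [
    [0, 0, -0.2, 0, 0, -0.1, 0.7],
    [-0.1, -0.1, -0.4, 0, 0, -0.2, 0.7],
    [-0.2, -0.2, -0.6, 0, 0, -0.3, 0.7],
    [-0.4, -0.3, -0.8, 0, 0, -0.4, 0.7],
    [-0.64, -0.5, -0.85, 0, 0, -0.5, 0.7],
    [-0.64, -0.5, -0.85, 0, 0, -0.6, 0.7],
    [-0.64, -0.5, -0.85, 0, 0, -0.7, 0.7],
    [-0.64, -0.5, -0.85, 0, 0, -0.8, 0.7],
    [-0.64, -0.5, -0.85, 0, 0, -0.9, 0.7],
    [-0.64, -0.5, -0.85, 0, 0, -1, 0.7]
  ]
}}

```text
time_s: 16.5
tool_pos: [0.4464, -0.12, 0.4134]
tool_rot: [-180.0, -0.1, 80.6]
force: [0.2, -2.0, -0.4]
grip_width: 0.0608
grasp_force: 0.0
```

>>> {"op": "apply_moves", "data": {
  "moves": [
    [0, 0, 0, 0, 0, -0.1, 0.7],
    [0, 0, 0, 0, 0, -0.2, 0.7],
    [0, 0, 0, 0, 0, -0.3, 0.7],
    [0, 0, 0, 0, 0, -0.4, 0.7],
    [0, 0, 0, 0, 0, -0.5, 0.7],
    [0, 0, 0, 0, 0, -0.6, 0.7],
    [0, 0, 0, 0, 0, -0.7, 0.7],
    [0, 0, 0, 0, 0, -0.8, 0.7],
    [0, 0, 0, 0, 0, -0.9, 0.7],
    [0, 0, 0, 0, 0, -1, 0.7],
    [0, 0, 0, 0, 0, -1, 0.7]
  ]
}}

```text
time_s: 17.6
tool_pos: [0.4465, -0.12, 0.4133]
tool_rot: [180.0, -0.0, 166.2]
force: [-0.2, 0.3, -0.1]
grip_width: 0.0607
grasp_force: 0.0
```

```bash
cat >> h.py <<'E'
TH=np.radians(9.8);SO=np.array([.5953,.1153,0])
S=R.from_euler('z',TH).as_matrix()
def st(p): return S@np.array(p)+SO
def tool(a):
    a=np.radians(a);c,s=np.cos(a),np.sin(a)
    return S@np.array([[-c,0,s],[0,1,0],[-s,0,-c]])
E
python3 - <<'E'
from h import *
np.set_printoptions(precision=4,suppress=True)
o=env.get_obs();print(o['tool_pos'],o['tool_rot'],o['qpos'],o['time_s'])
for a in (30,45):
  Rw=tool(a);K=st([-.067,-.075,.184]);P=K+Rw[:,2]*(.019-.13)
  print(a,K,P,moves(P,Rw))
E
```

```text
[ 0.4465 -0.12    0.4133] [179.9626  -0.0202 166.1569] [-56.8593 -16.5421  54.4979  89.8069  13.5588  99.7149  74.9713] 17.6
30 [0.542 0.03  0.184] [0.4874 0.0205 0.2801] (array([-0.0306,  0.7309,  0.6663]), array([-0.0715, -0.3442, -0.2689]))
45 [0.542 0.03  0.184] [0.4647 0.0166 0.2625] (array([0.0747, 0.6847, 0.7545]), array([-0.1075, -0.5161, -0.2609]))
```

>>> {"op": "apply_moves", "data": {
  "moves": [
    [0.02, 0.1, 0, -0.01, -0.05, -0.03, 0.7],
    [0.04, 0.25, 0.1, -0.02, -0.1, -0.06, 0.7],
    [0.05, 0.4, 0.2, -0.04, -0.18, -0.1, 0.7],
    [0.07, 0.55, 0.3, -0.05, -0.25, -0.13, 0.7],
    [0.07, 0.685, 0.4, -0.07, -0.32, -0.17, 0.7],
    [0.07, 0.685, 0.4, -0.08, -0.4, -0.2, 0.7],
    [0.07, 0.685, 0.4, -0.1, -0.48, -0.24, 0.7],
    [0.07, 0.685, 0.4, -0.107, -0.516, -0.261, 0.7],
    [0.07, 0.685, 0.4, -0.107, -0.516, -0.261, 0.7],
    [0.07, 0.685, 0.4, -0.107, -0.516, -0.261, 0.7]
  ]
}}

```text
time_s: 18.6
tool_pos: [0.4842, 0.0256, 0.2836]
tool_rot: [175.3, 18.2, -179.5]
force: [-0.7, 2.4, 0.4]
grip_width: 0.0607
grasp_force: 0.0
```

Run:
```python
from h import *
np.set_printoptions(precision=4,suppress=True)
o=env.get_obs();print(o['tool_pos'],o['tool_rot'],o['qpos'],o['time_s'])
for a in (30,40,45):
  Rw=tool(a);K=st([-.067,-.075,.184]);P=K+Rw[:,2]*(.019-.10)
  print(a,P,moves(P,Rw))
```

```text
[0.4842 0.0256 0.2836] [ 175.3078   18.2183 -179.454 ] [  7.4687 -17.2518  -8.4634 114.2479  -7.7951  64.7285  92.487 ] 18.6
30 [0.5021 0.0231 0.2541] (array([-0.039 , -0.027 ,  0.1664]), array([ 0.0102, -0.1326, -0.104 ]))
40 [0.4907 0.0211 0.246 ] (array([ 0.0279, -0.0379,  0.1862]), array([ 0.0012, -0.2487, -0.1049]))
45 [0.4856 0.0202 0.2413] (array([ 0.0598, -0.0433,  0.2005]), array([-0.0034, -0.3068, -0.1052]))
```

```bash
cat > k.py <<'E'
from h import *
from scipy.optimize import least_squares
LO=np.array([-163.93,-17.29,-79.2,3.27,-89.18,5.43,-154.24]);HI=np.array([163.93,119.83,71.16,140.29,269.18,117.66,154.24])
Q=np.array([[-75.625,18.392,-4.016,83.108,1.295,78.541,-3.26],[-43.1354,25.8733,49.7454,62.1294,-19.7728,99.8626,-71.945],[-56.8593,-16.5421,54.4979,89.8069,13.5588,99.7149,74.9713],[7.4687,-17.2518,-8.4634,114.2479,-7.7951,64.7285,92.487]])
Pm=np.array([[.153,.632,.223],[.6645,.1172,.3932],[.4465,-.12,.4133],[.4842,.0256,.2836]])
Rm=[R.from_euler('xyz',e,degrees=True) for e in([-179.89,0,166.43],[-179.99,-.008,17.97],[179.96,-.02,166.16],[175.31,18.22,-179.454])]
def fk(q,p,s):
    ax='zyzyzyz';off=[(0,0,p[0]),(0,0,0),(p[4],0,p[1]),(p[4],0,0),(-p[4]+p[5],0,p[2]),(p[5]*0,0,0),(p[6],0,p[3])]
    M=R.identity();x=np.zeros(3)
    off=[(0,0,p[0]),(0,0,p[1]),(p[4],0,0),(p[5],0,p[2]),(0,0,0),(p[6],0,p[3])]
    for i in range(7):
        M=M*R.from_euler(ax[i],s[i]*q[i],degrees=True)
        if i==0:x=x+M.apply([0,0,p[0]])
        if i==2:x=x+M.apply([p[4],0,p[1]])
        if i==3:x=x+M.apply([p[5],0,p[2]])
        if i==5:x=x+M.apply([p[6],0,p[3]])
    return x,M
E
python3 - <<'E'
from k import *
import itertools
np.set_printoptions(precision=4,suppress=True)
best=[]
for z in itertools.product((1,-1),repeat=4):
    s=[z[0],1,z[1],1,z[2],1,z[3]]
    # orientation: constant tool offset
    T=[fk(q,np.zeros(7),s)[1].inv()*m for q,m in zip(Q,Rm)]
    e=sum((T[0].inv()*t).magnitude() for t in T[1:]);best.append((e,s))
best.sort(key=lambda t:t[0]);print(best[:3]);s=best[0][1]
g=lambda p:np.r_[np.concatenate([fk(q,p,s)[0]-x for q,x in zip(Q,Pm)]),p[4:]*.02]
r=least_squares(g,[.35,.4,.4,.3,0,0,0]);p=r.x;print(p,np.abs(r.fun).max())
T0=(fk(Q[0],p,s)[1].inv()*Rm[0]);print(T0.as_euler('xyz',degrees=True))
def ik(P,Rw):
    b=None
    for k in range(12):
        q0=Q[3]+np.random.default_rng(k).normal(0,25,7)*(k>0);q0=np.clip(q0,LO+2,HI-2)
        def f(q):
            x,M=fk(q,p,s);return np.r_[(x-P)*10,((M*T0).inv()*R.from_matrix(Rw)).as_rotvec()*3]
        r=least_squares(f,q0,bounds=(LO+.5,HI-.5),x_scale=30.)
        if b is None or r.cost<b.cost:b=r
    return b
for a in(30,35,40,45):
  for y in(-.075,.027):
   for back,up in((0,0),(.05,0),(.1,0),(0,.03)):
    Rw=tool(a);P=st([-.067,y,.184])+Rw[:,2]*(.019-.006-back)
    b=ik(P,Rw);print(a,y,back,up,round(b.cost,6),b.x.round(0))
E
```

```text
[(0.006050902805575634, [-1, 1, -1, 1, -1, 1, -1]), (1.4471775246167047, [-1, 1, -1, 1, 1, 1, -1]), (1.6313596122892882, [1, 1, 1, 1, 1, 1, 1])]
[ 0.1882  0.4438  0.5102  0.2841  0.0023  0.     -0.0136] 0.025932701910209605
[ 0.1141  0.0028 90.0037]
30 -0.075 0 0 0.0 [  7.  -9.  -8. 124. -10.  36. 106.]
30 -0.075 0.05 0 0.0 [  5. -15.  -5. 123.  -9.  42. 105.]
30 -0.075 0.1 0 0.018188 [  0. -17.   0. 120.  -7.  50. 103.]
30 -0.075 0 0.03 0.0 [  7.  -9.  -8. 124. -10.  36. 106.]
30 0.027 0 0 0.0 [ 25. -12. -37. 124.  -9.  36.  92.]
30 0.027 0.05 0 0.0 [ -6. -16.  -8. 124.   0.  42.  85.]
30 0.027 0.1 0 0.023911 [-16. -17.  -0. 120.   4.  50.  82.]
30 0.027 0 0.03 0.0 [ 25. -12. -37. 124.  -9.  36.  92.]
35 -0.075 0 0 0.0 [ -9. -11.   8. 127.  -8.  29. 104.]
35 -0.075 0.05 0 0.000603 [  0. -17.  -0. 127. -10.  36. 106.]
35 -0.075 0.1 0 0.069873 [  1. -17.  -0. 122. -10.  45. 107.]
35 -0.075 0 0.03 0.0 [ -9. -11.   8. 127.  -8.  29. 104.]
35 0.027 0 0 0.0 [ -9. -11.  -6. 127.   4.  29.  82.]
35 0.027 0.05 0 0.001986 [-16. -17.   0. 127.   6.  36.  80.]
35 0.027 0.1 0 0.082081 [-17. -17.
[... 325 characters left out ...]
0.027 0 0 0.0 [  7. -14. -21. 130.  -4.  22.  88.]
40 0.027 0.05 0 0.017661 [-16. -17.  -0. 129.   9.  29.  77.]
40 0.027 0.1 0 0.16514 [-17. -17.   0. 124.   9.  38.  77.]
40 0.027 0 0.03 0.0 [  7. -14. -21. 130.  -4.  22.  88.]
45 -0.075 0 0 0.0 [  1. -13.  -1. 133. -25.  17. 120.]
45 -0.075 0.05 0 0.032566 [  1. -17.   0. 132. -22.  23. 118.]
45 -0.075 0.1 0 0.230344 [  4. -17.   0. 128. -22.  32. 120.]
45 -0.075 0 0.03 0.0 [  1. -13.  -1. 133. -25.  17. 120.]
45 0.027 0 0 0.0 [  1. -14. -16. 133.   1.  15.  83.]
45 0.027 0.05 0 0.04151 [-17. -17.  -0. 132.  14.  22.  72.]
45 0.027 0.1 0 0.258892 [-18. -17.   0. 128.  14.  31.  71.]
45 0.027 0 0.03 0.0 [  1. -14. -16. 133.   1.  15.  83.]
```

```bash
cat >> h.py <<'E'
def toolb(a,b): return tool(a)@R.from_euler('z',b,degrees=True).as_matrix()
E
python3 - <<'E'
from h import *
Rw=toolb(30,8);K=st([-.067,-.075,.184]);P=K+Rw[:,2]*(.019-.006-.055)
print(P,moves(P,Rw))
E
```

```text
[0.52134982 0.02641597 0.22037307] (array([-0.0776, -0.0269,  0.3576]), array([ 0.001 , -0.1329, -0.0112]))
```

>>> {"op": "apply_moves", "data": {
  "moves": [
    [-0.02, -0.01, 0.08, 0, -0.03, 0, 0.75],
    [-0.04, -0.015, 0.16, 0, -0.06, -0.005, 0.75],
    [-0.06, -0.02, 0.25, 0, -0.1, -0.01, 0.75],
    [-0.078, -0.027, 0.32, 0, -0.133, -0.011, 0.75],
    [-0.078, -0.027, 0.355, 0, -0.133, -0.011, 0.75],
    [-0.078, -0.027, 0.355, 0, -0.133, -0.011, 0.75]
  ]
}}

```text
time_s: 19.2
tool_pos: [0.5304, 0.0144, 0.2215]
tool_rot: [174.4, 29.5, 179.2]
force: [0.3, -0.3, 0.9]
grip_width: 0.0653
grasp_force: 0.0
```

Run:
```python
from h import *
np.set_printoptions(precision=4,suppress=True)
o=env.get_obs();print(o['tool_pos'],o['tool_rot'],o['qpos'],o['time_s'],o['force'])
Rw=toolb(30,8);K=st([-.067,-.075,.184]);P=K+Rw[:,2]*(.019-.006-.055);print(moves(P,Rw))
c=cal('wrist');im=viewer.read_camera('wrist');cv2.imwrite('pics/w5.png',im[...,::-1])
print(proj(c,[K,K+S@np.array([-.0075,0,.013]),st([-.067,-.065,.184])]))
q=masks_of('wrist','knob')
for b in q[:2]: print(b['conf'],b['location'],b['pixels'].sum())
```

```text
[0.5304 0.0144 0.2215] [174.3791  29.5053 179.1823] [  9.549  -17.2226  -8.9402 124.7407 -11.7305  43.2421  97.4535] 19.2 [ 0.2713 -0.3279  0.8766]
(array([ 0.0427,  0.0607, -0.012 ]), array([ 0.0039, -0.0007, -0.0143]))
[[341.9433 213.975 ]
 [343.2992 220.4343]
 [355.0921 211.9097]]
0.68 [343.5, 217.1] 1207
```

View pics/w5.png

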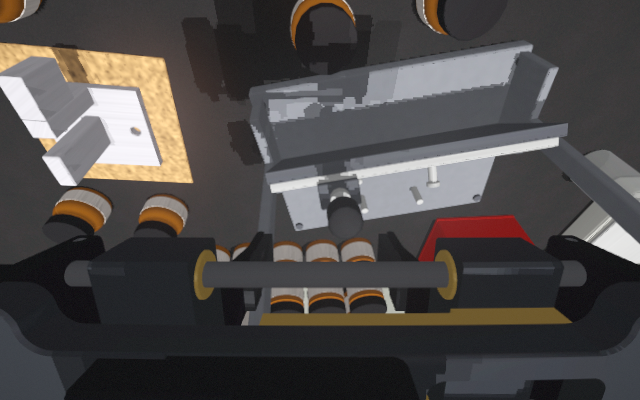

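The knob shows at (344,217), within 1 px of prediction, and the plate lies on the mat. I'll align and then advance.

>>> {"op": "apply_moves", "data": {
  "moves": [
    [0.02, 0.03, 0, 0, 0, -0.014, 0.75],
    [0.043, 0.061, 0.02, 0.004, 0, -0.014, 0.75],
    [0.043, 0.061, 0.02, 0.004, 0, -0.014, 0.75],
    [0.043, 0.061, 0.02, 0.004, 0, -0.014, 0.75]
  ]
}}

```text
time_s: 19.7
tool_pos: [0.5292, 0.0273, 0.2154]
tool_rot: [175.5, 29.7, -179.2]
force: [0.2, 0.3, -0.4]
grip_width: 0.0653
grasp_force: 0.0
```

Run:
```python
from h import *
np.set_printoptions(precision=4,suppress=True)
o=env.get_obs();print(o['tool_pos'],o['tool_rot'],o['qpos'],o['time_s'],o['force'])
for a,b in ((30,8),(35,8)):
  for back in(.04,.02,0):
    Rw=toolb(a,b);K=st([-.067,-.0745,.184]);P=K+Rw[:,2]*(.019-.006-back);print(a,back,moves(P,Rw))
```

```text
[0.5292 0.0273 0.2154] [ 175.4756   29.7001 -179.2267] [  7.1253 -17.2373  -8.9981 125.4768  -9.6934  42.1007  95.286 ] 19.7 [ 0.2164  0.3115 -0.4029]
30 0.04 (array([0.0223, 0.0017, 0.0335]), array([0.0003, 0.0001, 0.0019]))
30 0.02 (array([0.0223, 0.0017, 0.1335]), array([0.0003, 0.0001, 0.0019]))
30 0 (array([0.0223, 0.0016, 0.2335]), array([0.0003, 0.0001, 0.0019]))
35 0.04 (array([0.0339, 0.0001, 0.034 ]), array([-0.0077, -0.0575,  0.0019]))
35 0.02 (array([0.0253, 0.0012, 0.1336]), array([-0.0077, -0.0575,  0.0019]))
35 0 (array([0.0167, 0.0024, 0.2332]), array([-0.0077, -0.0575,  0.0019]))
```

>>> {"op": "apply_moves", "data": {
  "moves": [
    [0.022, 0.002, 0.03, 0, 0, 0.002, 0.75],
    [0.022, 0.002, 0.07, 0, -0.01, 0.002, 0.75],
    [0.022, 0.002, 0.11, -0.004, -0.03, 0.002, 0.75],
    [0.022, 0.002, 0.15, -0.008, -0.05, 0.002, 0.75],
    [0.02, 0.002, 0.19, -0.008, -0.057, 0.002, 0.75],
    [0.017, 0.002, 0.233, -0.008, -0.057, 0.002, 0.75],
    [0.017, 0.002, 0.233, -0.008, -0.057, 0.002, 0.75],
    [0.017, 0.002, 0.233, -0.008, -0.057, 0.002, 0.75]
  ]
}}

```text
time_s: 20.5
tool_pos: [0.5491, 0.0312, 0.1727]
tool_rot: [174.4, 34.5, 180.0]
force: [1.4, -1.2, 0.2]
grip_width: 0.0653
grasp_force: 0.0
```

Run:
```python
from h import *
np.set_printoptions(precision=4,suppress=True)
o=env.get_obs();print(o['tool_pos'],o['tool_rot'],o['qpos'],o['time_s'],o['force'])
for a,b in ((30,8),(35,8)):
    Rw=toolb(a,b);K=st([-.067,-.0745,.184]);P=K+Rw[:,2]*(.019-.006);print(a,moves(P,Rw))
```

```text
[0.5491 0.0312 0.1727] [174.3934  34.5024 179.9836] [  5.8328 -14.6097  -8.346  130.7891 -12.3626  29.4718  97.733 ] 20.5 [ 1.4187 -1.1659  0.2282]
30 (array([ 0.003 ,  0.0021, -0.0021]), array([ 0.0081,  0.0564, -0.0009]))
35 (array([-0.0026,  0.0029, -0.0018]), array([-0.0001, -0.0012, -0.0009]))
```

>>> {"op": "apply_moves", "data": {
  "moves": [
    [0, 0, 0, 0, 0, 0, 0],
    [0, 0, 0, 0, 0, 0, 0],
    [0, 0, 0, 0, 0, 0, 0],
    [0, 0, 0, 0, 0, 0, 0],
    [0, 0, 0, 0, 0, 0, 0],
    [0, 0, 0, 0, 0, 0, 0],
    [0, 0, 0, 0, 0, 0, 0]
  ],
  "grip_force": 10
}}

```text
time_s: 21.2
tool_pos: [0.549, 0.0327, 0.173]
tool_rot: [174.3, 34.5, -179.9]
force: [-0.2, 5.3, 2.0]
grip_width: 0.0258
grasp_force: 10.0
```

>>> {"op": "apply_moves", "data": {
  "moves": [
    [0, 0, 0, 0, 0, 0, 0],
    [0, 0, 0, 0, 0, 0, 0],
    [0, 0, 0, 0, 0, 0, 0]
  ],
  "grip_force": 50
}}

```text
time_s: 21.5
tool_pos: [0.549, 0.0327, 0.173]
tool_rot: [174.3, 34.5, -179.9]
force: [-1.4, 5.1, 2.1]
grip_width: 0.0247
grasp_force: 50.0
```

Run:
```python
from h import *
np.set_printoptions(precision=4,suppress=True)
o=env.get_obs();print(o['tool_pos'],o['tool_rot'],o['qpos'],o['time_s'],o['force'],o['grip_width'])
Rt=rotm(o['tool_rot']);kz=S@np.array([-.5,0,.866]);y=S[:,1]
print('press 22mm in tool/0.2',Rt.T@(-kz*.0225)/.2,'slide .1',Rt.T@(y*.1)/.2)
p=S.T@(np.array(o['tool_pos'])-Rt[:,2]*.019-SO);print('grasp in station',p)
```

```text
[0.549  0.0327 0.173 ] [ 174.3495   34.5373 -179.9317] [  5.767  -14.6612  -8.4221 130.8043 -12.4323  29.4699  97.7351] 21.5 [-1.4322  5.141   2.1208] 0.024710125339772564
press 22mm in tool/0.2 [ 0.0096 -0.0015  0.1121] slide .1 [0.0696 0.4951 0.0008]
grasp in station [-0.0706 -0.0735  0.1886]
```

>>> {"op": "apply_moves", "data": {
  "moves": [
    [0.002, 0, 0.02, 0, 0, 0, 0],
    [0.003, 0, 0.04, 0, 0, 0, 0],
    [0.005, 0, 0.06, 0, 0, 0, 0],
    [0.007, 0, 0.08, 0, 0, 0, 0],
    [0.009, 0, 0.1, 0, 0, 0, 0],
    [0.01, 0, 0.12, 0, 0, 0, 0],
    [0.01, 0, 0.12, 0, 0, 0, 0],
    [0.01, 0, 0.12, 0, 0, 0, 0]
  ]
}}

```text
time_s: 22.3
tool_pos: [0.5607, 0.0348, 0.1528]
tool_rot: [174.4, 34.5, -179.9]
force: [-10.2, 3.4, 9.2]
grip_width: 0.0248
grasp_force: 50.0
```

```bash
cat >> h.py <<'E'
def kn():
    o=env.get_obs();Rt=rotm(o['tool_rot']);kz=np.array([-.5,0,.866])
    p=S.T@(np.array(o['tool_pos'])-Rt[:,2]*.019-SO);d=p-[-.0706,-.0735,.1886]
    print('press',round(-d@kz,4),'perp',round(d@[.866,0,.5],4),'car',round(d[1],4),'F st',(S.T@o['force']).round(1),'Fpress',round(S.T@o['force']@kz,1),o['grip_width'],o['tool_rot'].round(1),o['time_s'],o['qpos'].round(1))
    print('press1mm',(Rt.T@(-S@kz*.001)/.2).round(5),'y10mm',(Rt.T@(S[:,1]*.01)/.2).round(4))
E
python3 -c "
from h import *
kn()"
```

```text
press 0.0235 perp 0.0002 car 0.0 F st [-9.5  5.1  9.2] Fpress 12.7 0.02483833701150444 [ 174.4   34.5 -179.9] 22.3 [  5.6 -11.4  -8.8 130.9 -12.3  26.1  97.7]
press1mm [ 4.20e-04 -7.00e-05  4.98e-03] y10mm [0.007  0.0495 0.0001]
```

>>> {"op": "apply_moves", "data": {
  "moves": [
    [0.007, 0.05, 0, 0, 0, 0, 0],
    [0.014, 0.099, 0, 0, 0, 0, 0],
    [0.021, 0.149, 0, 0, 0, 0, 0],
    [0.028, 0.198, 0, 0, 0, 0, 0],
    [0.035, 0.248, 0, 0, 0, 0, 0],
    [0.042, 0.297, 0, 0, 0, 0, 0],
    [0.046, 0.33, 0, 0, 0, 0, 0],
    [0.046, 0.33, 0, 0, 0, 0, 0]
  ]
}}

```text
time_s: 23.1
tool_pos: [0.5493, 0.0991, 0.1527]
tool_rot: [174.5, 34.5, -180.0]
force: [-10.9, 0.3, 9.4]
grip_width: 0.0251
grasp_force: 50.0
```

```bash
python3 -c "
from h import *
kn()"
```

```text
press 0.0234 perp -0.0001 car 0.0653 F st [-10.7   2.1   9.4] Fpress 13.5 0.02505600935790855 [ 174.5   34.5 -180. ] 23.1 [  6.9 -12.3 -19.6 131.2  -4.3  25.6  81.4]
press1mm [ 4.20e-04 -6.00e-05  4.98e-03] y10mm [ 0.007   0.0495 -0.    ]
```

>>> {"op": "apply_moves", "data": {
  "moves": [
    [0.006, 0.04, 0, 0, 0, 0, 0],
    [0.011, 0.08, 0, 0, 0, 0, 0],
    [0.017, 0.12, 0, 0, 0, 0, 0],
    [0.022, 0.155, 0, 0, 0, 0, 0],
    [0.025, 0.175, 0, 0, 0, 0, 0],
    [0.026, 0.182, 0, 0, 0, 0, 0],
    [0.026, 0.182, 0, 0, 0, 0, 0]
  ]
}}

```text
time_s: 23.8
tool_pos: [0.5431, 0.1345, 0.1525]
tool_rot: [174.5, 34.5, 180.0]
force: [-9.7, -1.1, 10.0]
grip_width: 0.0248
grasp_force: 50.0
```

```bash
python3 -c "
from h import *
kn()"
```

```text
press 0.0236 perp -0.0002 car 0.1014 F st [-9.7  0.6 10. ] Fpress 13.5 0.02476776664975512 [174.5  34.5 180. ] 23.8 [  7.9 -12.3 -25.9 130.7   0.2  25.8  72.4]
press1mm [ 4.20e-04 -5.00e-05  4.98e-03] y10mm [ 0.007   0.0495 -0.0001]
```

>>> {"op": "apply_moves", "data": {
  "moves": [
    [0.0005, 0.003, 0, 0, 0, 0, 0],
    [0, 0.003, -0.01, 0, 0, 0, 0],
    [-0.001, 0.003, -0.02, 0, 0, 0, 0],
    [-0.002, 0.003, -0.03, 0, 0, 0, 0],
    [-0.003, 0.003, -0.04, 0, 0, 0, 0],
    [-0.004, 0.003, -0.05, 0, 0, 0, 0],
    [-0.0045, 0.003, -0.056, 0, 0, 0, 0],
    [-0.0045, 0.003, -0.056, 0, 0, 0, 0]
  ]
}}

```text
time_s: 24.6
tool_pos: [0.5375, 0.1338, 0.1621]
tool_rot: [174.5, 34.5, 180.0]
force: [-6.5, -2.0, 6.9]
grip_width: 0.0249
grasp_force: 50.0
```

```bash
python3 -c "
from h import *
kn()"
```

```text
press 0.0124 perp -0.0003 car 0.1016 F st [-6.7 -0.8  6.9] Fpress 9.3 0.024862331944385665 [174.5  34.5 180. ] 24.6 [  7.1 -13.9 -25.  130.7  -1.   27.4  73.4]
press1mm [ 4.20e-04 -5.00e-05  4.98e-03] y10mm [ 0.007   0.0495 -0.0001]
```

>>> {"op": "apply_moves", "data": {
  "moves": [
    [-0.0005, 0, -0.005, 0, 0, 0, 0],
    [-0.001, 0, -0.01, 0, 0, 0, 0],
    [-0.001, 0, -0.015, 0, 0, 0, 0],
    [-0.001, 0, -0.015, 0, 0, 0, 0]
  ]
}}

```text
time_s: 25.0
tool_pos: [0.5365, 0.1337, 0.1635]
tool_rot: [174.4, 34.5, 179.9]
force: [8.9, 0.0, -7.6]
grip_width: 0.025
grasp_force: 50.0
```

```bash
python3 -c "
from h import *
kn()"
```

```text
press 0.0107 perp -0.0005 car 0.1016 F st [ 8.7 -1.5 -7.6] Fpress -10.9 0.025042111515613093 [174.4  34.5 179.9] 25.0 [  6.9 -14.2 -24.7 130.8  -1.3  27.6  73.7]
press1mm [ 4.30e-04 -6.00e-05  4.98e-03] y10mm [ 0.0071  0.0495 -0.    ]
```

The hook has caught: the force reversed at about 0.011–0.012. I'll ease off and let go.

>>> {"op": "apply_moves", "data": {
  "moves": [
    [0.0005, 0, 0.007, 0, 0, 0, 0],
    [0.0005, 0, 0.007, 0, 0, 0, 0]
  ],
  "grip_force": 10
}}

```text
time_s: 25.2
tool_pos: [0.5366, 0.1339, 0.1629]
tool_rot: [174.5, 34.5, 180.0]
force: [-6.2, -3.2, 6.5]
grip_width: 0.0257
grasp_force: 10.0
```

>>> {"op": "apply_moves", "data": {
  "moves": [
    [0, 0, 0, 0, 0, 0, 0.4],
    [0, 0, 0, 0, 0, 0, 0.7],
    [0, 0, 0, 0, 0, 0, 0.7],
    [0, 0, 0, 0, 0, 0, 0.7],
    [0, 0, 0, 0, 0, 0, 0.7],
    [0, 0, 0, 0, 0, 0, 0.7]
  ]
}}

```text
time_s: 25.8
tool_pos: [0.5369, 0.135, 0.1631]
tool_rot: [174.4, 34.5, -180.0]
force: [-0.1, 0.1, -0.4]
grip_width: 0.0592
grasp_force: 0.0
```

Run:
```python
from h import *
np.set_printoptions(precision=4,suppress=True)
kn()
Rw=toolb(30,0);K=st([-.067,.027,.184])
for b in(.03,.055):print(moves(K+Rw[:,2]*(.013-b),Rw))
```

```text
press 0.0113 perp -0.0002 car 0.1028 F st [-0.1  0.1 -0.4] Fpress -0.3 0.05916100587828948 [ 174.4   34.5 -180. ] 25.8 [  6.9 -14.  -24.9 130.7  -1.2  27.5  73.6]
press1mm [ 0.0004 -0.0001  0.005 ] y10mm [0.007  0.0495 0.    ]
(array([-0.0161, -0.0093, -0.2069]), array([ 0.0042,  0.0572, -0.0937]))
(array([-0.0267, -0.0078, -0.3314]), array([ 0.0042,  0.0572, -0.0937]))
```

Withdraw along the tool axis, while rotating to the 30° lean.

>>> {"op": "apply_moves", "data": {
  "moves": [
    [0, 0, -0.04, 0, 0, 0, 0.7],
    [0, 0, -0.09, 0, 0.01, 0, 0.7],
    [-0.005, 0, -0.14, 0, 0.03, 0, 0.7],
    [-0.01, 0, -0.2, 0, 0.045, 0, 0.7],
    [-0.02, 0, -0.26, 0, 0.057, 0, 0.7],
    [-0.027, 0, -0.33, 0, 0.057, 0, 0.7],
    [-0.027, 0, -0.33, 0, 0.057, 0, 0.7]
  ]
}}

```text
time_s: 26.5
tool_pos: [0.5149, 0.1332, 0.2191]
tool_rot: [174.7, 29.5, -179.3]
force: [-0.6, 1.1, -0.0]
grip_width: 0.0612
grasp_force: 0.0
```

Run:
```python
from h import *
kn();np.set_printoptions(precision=4,suppress=True)
o=env.get_obs();print(o['tool_pos'])
c=cal('wrist');im=viewer.read_camera('wrist');t=viewer.read_camera('top')
cv2.imwrite('pics/w6.png',im[...,::-1])
for p in(.0,.012,.016):
    for k in (0.098,.102,.106):
        print(p,k,proj(c,st([-.067+p*.5+.0,-.075+k,.184-p*.866]))[0],proj(c,st([-.067+p*.5,-.075+k,.184-p*.866])+S@np.array([-.5,0,.866])*.015)[0])
for b in masks_of('wrist','knob')[:1]: print(b['conf'],b['location'],b['pixels'].sum())
for b in masks_of('top','plate')[:2]: print(b['conf'],b['location'],onz(cal('top'),b['location'],.03))
a=t[110:290,160:480,::-1];cv2.imwrite('pics/a2.png',cv2.resize(a,None,fx=2.5,fy=2.5,interpolation=cv2.INTER_CUBIC))
```

```text
press -0.0482 perp 0.0105 car 0.1046 F st [-0.4  1.2 -0. ] Fpress 0.2 0.061183447434717576 [ 174.7   29.5 -179.3] 26.5 [ -9.7 -17.3  -9.  125.    1.7  42.4  72.1]
press1mm [-2.e-05 -7.e-05  5.e-03] y10mm [0.0069 0.0495 0.0007]
[0.5149 0.1332 0.2191]
0.0 0.098 [312.5537 216.2646] [311.9081 222.9716]
0.0 0.102 [317.9207 215.5281] [317.6747 222.184 ]
0.0 0.106 [323.2931 214.7908] [323.4476 221.3952]
0.012 0.098 [313.0093 211.5332] [312.4318 217.5306]
0.012 0.102 [318.0943 210.8332] [317.8742 216.7844]
0.012 0.106 [323.1842 210.1324] [323.3223 216.0373]
0.016 0.098 [313.1507 210.0647] [312.5936 215.8504]
0.016 0.102 [318.1482 209.376 ] [317.9359 215.1171]
0.016 0.106 [323.1504 208.6867] [323.2836 214.3829]
0.57 [317.8, 214.3] 1177
0.95 [372.8, 210.0] [ 0.5571 -0.2274  0.03  ]
```

View pics/w6.png

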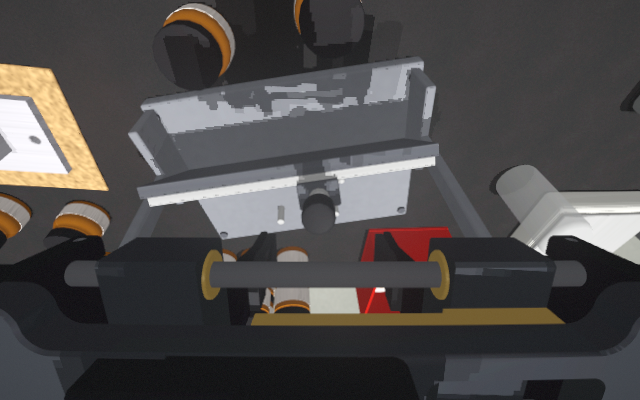

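The knob shows at (318,214), matching carriage ≈0.102 and plunger ≈0.012, with the jars undisturbed and the gripper clear of everything. I'm handing in.

```bash
python3 -c "
from cell import env
print(env.sign_off())"
```

```text
the job is handed in; nothing more can be done
None
```

The job is handed in, no verdict came back: the plate lies flat near the middle of the cork mat, the hook is holding the post (carriage about 0.102 m, plunger about 0.012 m), and the robot was clear of everything at about 27 s.

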